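Put the tampers back in their rests

ROBOT

A 6-joint arm with a two-finger parallel gripper is mounted at the origin on the work surface. World frame = base frame: x ahead of the robot, y to its left, z up, the work surface at z = 0. Lengths are in mm, angles in rad, forces in N, time in s.
With the tool pointing down it reaches from about 350 to 875 mm from the base axis. Payload 4.2 kg.
Tool frame: the origin (TCP) lies between the finger pads; the fingertips stand 25 mm ahead of it and the grasp point (between the pads) lies 6 mm ahead of it; z points along the fingers, y is the line along which they close (so a half turn about z gives the same grasp; the last joint's range is limited). The gripper opens to 85 mm and grips with 20 to 120 N. Pads are 22 mm wide; open, the fingers measure 114 mm over their backs; the gripper's body (76 mm by 85 mm) begins 54 mm behind the grasp point. The pads swing forward as they close: fully open they stand 13 mm farther back than shut.
Start: joints at [1.58, 0.385, 0.008, 0, -1.194, -0.259], TCP at [154.475, 605.588, 232.712] pointing down, gripper open.
Joint ranges: [-3.14, 3.14], [-1.21, 2.06], [-1.07, 1.41], [-3.16, 2.05], [-2.99, -0.16], [-3.1, 3.1]. Speed limits (rad/s): [2.79, 2.79, 3.14, 3.14, 3.14, 3.14].

INTERFACE

Orientations are given as a unit quaternion [x, y, z, w].
In Python, from bench import arm gives the robot as it stands.
- The arm moves only by the shell command python3 -m pendant 'ROWS'. ROWS is JSON, a list of rows, each a list of 7 numbers: the shift along the tool's x, y, z in m, then the turn, a rotation vector about the tool's x, y, z in degrees, then the finger opening in m, from 0 to 0.0854. In form: [[x, y, z, wx, wy, wz, fingers], ...]. A call has 1 to 12 rows; each row shifts and turns the commanded pose from where the row before left it, along the tool's axes as they then stand; what a row does not reach is not made up. A row lasts 1/10 s, in which the tool goes at most 50 mm and 8.59 degrees, less where a joint would pass 70% of its speed; a pose out of reach is approached as far as the arm can. A call is refused whole if a number of a shift passes 0.05 or a number of a turn 8.59, either way. A call with a gripper value outside its range is refused whole. The fingers move at their own pace and stop on an object; the grip force is fixed at half the most. Time passes only in rows, so rows that do not move let the fingers close. It gives the time, the measured TCP pose, the force, the opening and the grip force at its end, in the units of the state.
- arm.read_state(): the state, without advancing time (a new reading comes with each control period).
- arm.get_image(name): name is "side" or "top"; returns a dict with "image" (480x640x3 uint8, red, green, blue), "fx", "fy", "cx", "cy" (pixels), "xyz" and "rotation" of the camera in the world. Camera axes: x right, y down, z forward; pixel columns grow to the right and rows downward; lengths in mm; the calibration is good to about 2 mm. A picture is of the moment at which its call begins. There is no depth.
- arm.job_done(): hands the job in; it is judged then, once.
The state is a dict: "clock": time; "joints": joint angles; "joint_vel": joint speeds; "joint_efforts": joint torques, N m; "position": TCP position; "ee_rot": TCP orientation; "contact_force": force on the tool from outside, world axes, zero at the start; "wrist_torque": the same for the moment, N m; "gripper_width": finger opening in mm; "grasp_force": force on a finger pad.
Only numpy, scipy, OpenCV 4.12 (cv2) and the standard library are available. Lean on these libraries where they do the work, as an engineer would, in place of code of your own. Each camera call takes 0.05 s, during which the arm holds its last target. There are 200 camera calls.

TASK

Four espresso tampers have been left about the counter, among their round wooden rests. Put each tamper back, standing upright, into the recess of the rest that matches its size: the largest tamper in the largest rest, and so on down to the smallest. Set them down gently, without dropping them or knocking them about, and leave the milk pitcher and the coffee leveller where they stand.

Things in the scene. Friction and masses are not known exactly. Their poses are not given: they have to be found in the camera images.
- tamper_a: The largest of four espresso tampers, standing upright: a round steel base 58 mm in diameter and 18 mm thick, a thin steel neck (18 mm diameter), and on top a plain black cylindrical handle 32 mm in diameter and 40 mm long. Total height 92 mm, mass 0.1 to 0.6 kg. Loose. Origin: centre of its underside, z up along its axis (round, yaw is of no meaning).
- tamper_b: The second largest of four espresso tampers, standing upright: a round steel base 50 mm in diameter and 18 mm thick, a thin steel neck (18 mm diameter), and on top a plain black cylindrical handle 30 mm in diameter and 40 mm long. Total height 84 mm, mass 0.1 to 0.6 kg. Loose. Origin: centre of its underside, z up along its axis (round, yaw is of no meaning).
- tamper_c: The second smallest of four espresso tampers, standing upright: a round steel base 42 mm in diameter and 18 mm thick, a thin steel neck (18 mm diameter), and on top a plain black cylindrical handle 27 mm in diameter and 40 mm long. Total height 76 mm, mass 0.1 to 0.6 kg. Loose. Origin: centre of its underside, z up along its axis (round, yaw is of no meaning).
- tamper_d: The smallest of four espresso tampers, standing upright: a round steel base 34 mm in diameter and 18 mm thick, a thin steel neck (18 mm diameter), and on top a plain black cylindrical handle 24 mm in diameter and 40 mm long. Total height 68 mm, mass 0.1 to 0.6 kg. Loose. Origin: centre of its underside, z up along its axis (round, yaw is of no meaning).
- rest_a: The largest of four tamper rests, a shallow round brown wooden dish with a black rubber floor, fixed to the table, for the largest tamper (base 58 mm): outer diameter 92 mm, height 12 mm, flat recess 76 mm in diameter and 8 mm deep, its floor 4 mm above the table. Origin: centre of its underside, on the table, z up.
- rest_b: The second largest of four tamper rests, a shallow round brown wooden dish with a black rubber floor, fixed to the table, for the second largest tamper (base 50 mm): outer diameter 84 mm, height 12 mm, flat recess 68 mm in diameter and 8 mm deep, its floor 4 mm above the table. Origin: centre of its underside, on the table, z up.
- rest_c: The second smallest of four tamper rests, a shallow round brown wooden dish with a black rubber floor, fixed to the table, for the second smallest tamper (base 42 mm): outer diameter 76 mm, height 12 mm, flat recess 60 mm in diameter and 8 mm deep, its floor 4 mm above the table. Origin: centre of its underside, on the table, z up.
- rest_d: The smallest of four tamper rests, a shallow round brown wooden dish with a black rubber floor, fixed to the table, for the smallest tamper (base 34 mm): outer diameter 68 mm, height 12 mm, flat recess 52 mm in diameter and 8 mm deep, its floor 4 mm above the table. Origin: centre of its underside, on the table, z up.
- pitcher: Small steel milk pitcher, loose, not to be moved: round, open on top, 68 mm in diameter, 85 mm tall, with a thin loop handle on its +y side reaching 60 mm from the axis. Origin: centre of its underside, z up.
- leveller: Coffee leveller, loose, not a tamper, not to be moved: a squat metal puck without a handle, 62 mm in diameter, 26 mm tall. Origin: centre of its underside, z up. (The ten listed things stand mixed on the white counter in two rough rows; between neighbours the centres are at least 110 mm apart. Whatever else is on the counter stands farther out.)
Things that resemble listed ones, but are neither listed nor needed, are in the scene too. What is shaped like the tamper_d but blue or orange is not meant.

How it is judged:
By the outcome, as a careful person would: the job done as asked, in the order asked, and still so for the second after the job is handed in, with the robot touching nothing.
It also fails if it takes over 128 s, if anything falls off the work surface, if the arm or the gripper's body presses on something with over 40 N, if the wrist force passes 120 N, or if a joint passes its speed limit or range.

## Working session

There is one attempt and no reset: what is moved stays moved. The work goes in short steps, Python scripts to look and compute and a shell command to move; the robot and the scene stay as the last step left them, time stands still between calls to the robot, and variables do not carry over. Pictures are saved under pics/ and viewed, at most 14 in all, crops included, and the job is handed in when it is done.

```bash
mkdir -p pics; python3 - <<'E'
from bench import arm
import cv2,pickle
for n in("top","side"):
    d=arm.get_image(n);pickle.dump(d,open(n+".pkl","wb"))
    cv2.imwrite(f"pics/{n}0.png",d["image"][:,:,::-1])
    print(n,d["fx"],d["cx"],d["cy"],d["xyz"],d["rotation"])
print(arm.read_state())
E
```

```text
top 492.5984604502406 321.0500563343622 229.61213487734213 [ 4.60375049e+02 -5.88477464e-01  8.31552672e+02] [ 0.7133255  -0.69772693  0.05135641 -0.04130834]
side 436.63359736028167 324.353642985177 236.22167621174768 [ 319.50576022 -470.551896    602.76216788] [ 0.9045711  -0.22799564  0.0868611  -0.34960587]
{'clock': 0.1, 'joints': array([ 1.57957633e+00,  3.85474529e-01,  6.77137786e-03, -3.65026669e-04,
       -1.19400947e+00, -2.58580510e-01]), 'joint_vel': array([-0.00052369, -0.00304657,  0.00282599,  0.00144361,  0.00032707,
        0.00010866]), 'joint_efforts': array([-2.80811464e-04, -3.93318594e+01,  1.88928992e+01,  4.19794723e+00,
       -2.58653003e-03, -1.58785880e-06]), 'position': array([154.3926203 , 605.10459809, 231.74793283]), 'ee_rot': array([ 9.92201240e-01, -1.24642498e-01, -4.04280472e-05,  9.72210126e-04]), 'contact_force': array([0.5439327 , 0.39772558, 0.14476165]), 'wrist_torque': array([0.00780017, 0.00534108, 0.04169037]), 'grasp_force': 0.0, 'gripper_width': 85.43631330516492}
```

View pics/top0.png

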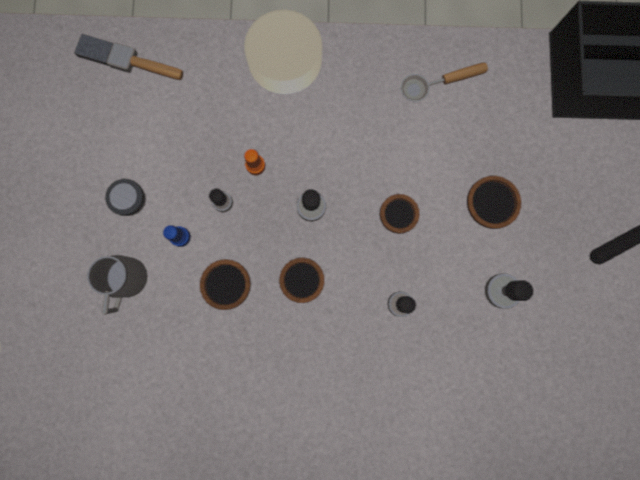

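View pics/side0.png

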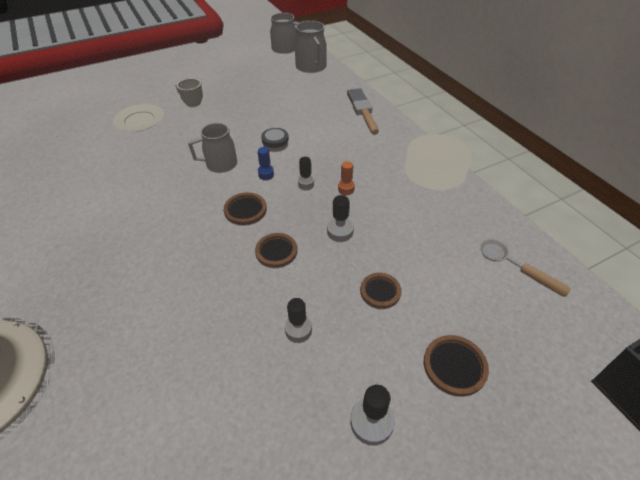

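The top view shows four black-handled tampers with handles near (219,198), (311,200), (405,305) and (519,290). The rests are at (226,284), (302,280), (399,213) and (494,202). The blue (177,235) and orange (254,162) look-alikes are excluded by colour. The pitcher is at (118,277) and the leveller at (125,197).

```bash
cat > h.py <<'E'
import numpy as np,cv2,pickle
from scipy.spatial.transform import Rotation as R
def ray(d,u,v):
    r=R.from_quat(d["rotation"]).as_matrix()@np.array([(u-d["cx"])/d["fx"],(v-d["cy"])/d["fy"],1]);return np.array(d["xyz"]),r/np.linalg.norm(r)
def plane(d,u,v,z):
    o,r=ray(d,u,v);return o+r*(z-o[2])/r[2]
def proj(d,p):
    q=R.from_quat(d["rotation"]).as_matrix().T@(np.array(p)-d["xyz"]);return q[0]/q[2]*d["fx"]+d["cx"],q[1]/q[2]*d["fy"]+d["cy"]
def tri(d1,p1,d2,p2):
    (a,r),(b,s)=ray(d1,*p1),ray(d2,*p2)
    t=np.linalg.lstsq(np.c_[r,-s],b-a,rcond=None)[0];x,y=a+r*t[0],b+s*t[1]
    return (x+y)/2,np.linalg.norm(x-y)
def blobs(m,lo=60,hi=4000):
    n,_,st,c=cv2.connectedComponentsWithStats(m.astype(np.uint8))
    L=cv2.findContours(m.astype(np.uint8),cv2.RETR_EXTERNAL,cv2.CHAIN_APPROX_NONE)[0]
    return [k for k in L if lo<cv2.contourArea(k)<hi]
def dark(d): return d["image"].max(2)<50
def brown(d):
    i=d["image"].astype(int);return (i[:,:,0]-i[:,:,2]>25)&(i[:,:,0]<170)&(i[:,:,0]-i[:,:,1]>15)
def cen(k):
    m=cv2.moments(k);return m["m10"]/m["m00"],m["m01"]/m["m00"]
E
python3 - <<'E'
from h import *
T,S=[pickle.load(open(n+".pkl","rb")) for n in("top","side")]
print(R.from_quat(T["rotation"]).as_matrix().round(2).tolist())
for n,d in(("T",T),("S",S)):
  for k in blobs(brown(d)):
    p=np.array([plane(d,*q[0],11) for q in k.astype(float)])[:,:2].astype(np.float32)
    if len(p)>5:
      e=cv2.fitEllipse(cv2.convexHull(p));print(n,"brown",np.round(cen(k)),np.round(e[0],1),np.round(e[1],1))
H={n:[k for k in blobs(dark(d))] for n,d in(("T",T),("S",S))}
for k in H["T"]:
  c=cen(k);g=plane(T,*c,55)
  best=[]
  for j in H["S"]:
    X,e=tri(T,c,S,cen(j))
    if e<8 and 0<X[2]<100: best.append((X.round(1).tolist(),round(e,1),np.round(cen(j)).tolist()))
  (_,(w,h),_)=cv2.minAreaRect(k)
  print("dark",np.round(c,1),"w %.1f h %.1f mm/px~%.2f"%(w,h,(T["xyz"][2]-60)/T["fx"]),best)
E
```

```text
[[0.02, -0.99, 0.13], [-1.0, -0.02, -0.01], [0.02, -0.13, -0.99]]
T brown [225. 284.] [474.7 146.3] [81.6 82.2]
T brown [301. 280.] [484.2  19.7] [73.6 73.9]
T brown [399. 213.] [ 600.3 -143.1] [65.8 66.4]
T brown [494. 202.] [ 624.  -304.8] [89.6 91.3]
T brown [254. 162.] [683.4 106.6] [34.4 47.2]
T brown [466.  72.] [ 853.7 -258. ] [21.6 95.6]
T brown [156.  67.] [848.6 283.2] [ 23.7 106.6]
S brown [456. 364.] [ 622.7 -305.5] [90.3 92.1]
S brown [380. 289.] [ 598.6 -143.6] [65.9 67.7]
S brown [546. 279.] [ 852.6 -257.7] [28.3 94.8]
S brown [276. 249.] [482.1  18.8] [74.  76.9]
S brown [245. 207.] [472.5 146.4] [81.4 84.4]
S brown [346. 179.] [691.3 127.4] [ 37.1 115.8]
S brown [370. 120.] [847.1 285.6] [ 22.8 113.6]
S brown [564. 164.] [1126.    26.2] [ 68.9 665.6]
S brown [317.  10.] [1067.9  937.8] [226.4 405.3]
dark [405.4 304.3] w 15.0 h 17.0 mm/px~1.57 [([447.6, -144.5, 56.3], np.float64(1.5), [296.0, 311.0])]
dark [518.1 290.2] w 18.0 h 27.0 mm/px~1.57 [([473.2, -316.0, 70.9], np.float64(0.9), [376.0, 402.0])]
dark [224.8 284.3] w 38.0 h 39.0 mm/px~1.57 [([473.4, 146.8, 7.0], np.float64(1.5), [245.0, 208.0])]
dark [301.3 279.8] w 34.0 h 33.0 mm/px~1.57 [([483.5, 20.1, 6.6], np.float64(1.7), [276.0, 249.0])]
dark [615.9 246. ] w 15.2 h 57.9 mm/px~1.57 []
dark [399.  213.3] w 27.0 h 28.0 mm/px~1.57 [([599.9, -143.0, 6.1], np.float64(1.1), [380.0, 290.0])]
dark [310.7 199.7] w 19.0 h 16.0 mm/px~1.57 [([608.4, 7.3, 63.7], np.float64(1.7), [341.0, 208.0])]
dark [217.7 197.2] w 17.0 h 12.0 mm/px~1.57 [([611.8, 157.5, 48.2], np.float64(2.0), [305.0, 167.0])]
dark [493.6 201.8] w 41.0 h 41.0 mm/px~1.57 [([624.1, -305.9, 4.5], np.float64(1.1), [455.0, 365.0])]
```

All four heights agree: mid-handle z of 70.9, 63.7, 56.3 and 48.2 mm against the expected 72, 64, 56 and 48. The rests measure about 91, 83, 75 and 67 mm. Candidates:

- **Tampers:** a (518,290), b (311,200), c (405,304), d (218,197). d is the black and steel one; blue (177,235) and orange (254,162) are not meant.
- **Rests:** a (494,202), b (225,284), c (301,280), d (399,213).

I'll confirm these in one crop.

```bash
python3 - <<'E'
import pickle,cv2
d=pickle.load(open("top.pkl","rb"));cv2.imwrite("pics/crop.png",cv2.resize(d["image"][135:335,145:545,::-1],None,fx=2,fy=2,interpolation=cv2.INTER_CUBIC))
E
```

```text
(no output)
```

View pics/crop.png

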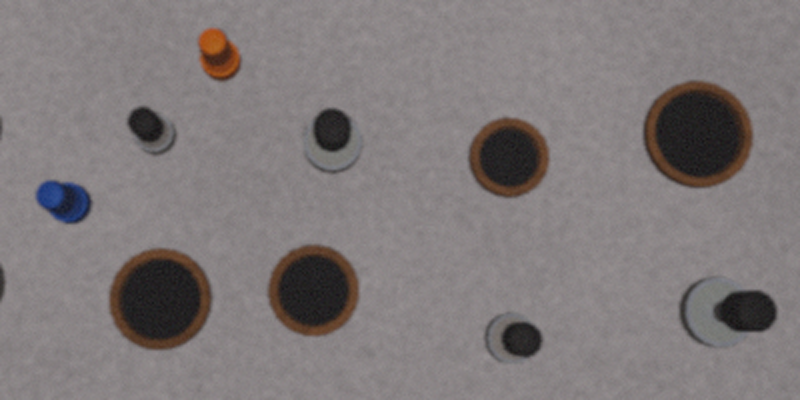

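```bash
python3 -m pendant '[[0.02,0,0,0,0,-7.15,0.055],[0.02,0,0,0,0,-7.15,0.055],[0.03,0.04,0,0,0,0,0.055],[0.03,0.04,0,0,0,0,0.055],[0.03,0.04,0,0,0,0,0.055],[0.03,0.04,0,0,0,0,0.055],[0.03,0.04,0,0,0,0,0.055],[0.03,0.04,0,0,0,0,0.055],[0.03,0.04,0,0,0,0,0.055],[0.03,0.04,0,0,0,0,0.055]]'
```

```text
clock: 1.1
position: [434.2, 276.2, 232.6]
ee_rot: [1.0, 0.0, -0.0, 0.0]
contact_force: [1.0, 0.3, -0.1]
gripper_width: 55.0
grasp_force: 0.0
```

The crop confirms it: tamper bases shrink in the order a (720,312), b (333,142), c (508,338), d (153,132), with blue and orange being the decoys. Next I move over tamper a.

```bash
python3 -m pendant '[[0.003,0.049,0,0,0,0,0.055],[0.003,0.049,0,0,0,0,0.055],[0.003,0.049,0,0,0,0,0.055],[0.003,0.049,0,0,0,0,0.055],[0.003,0.049,0,0,0,0,0.055],[0.003,0.049,0,0,0,0,0.055],[0.003,0.049,0,0,0,0,0.055],[0.003,0.049,0,0,0,0,0.055],[0.003,0.049,0,0,0,0,0.055],[0.003,0.049,0,0,0,0,0.055],[0.003,0.049,0,0,0,0,0.055],[0,0,0,0,0,0,0.055]]'
```

```text
clock: 2.3
position: [465.9, -265.5, 231.6]
ee_rot: [1.0, -0.004, -0.001, 0.0]
contact_force: [-0.4, -0.6, 0.4]
gripper_width: 55.0
grasp_force: 0.0
```

```bash
python3 -m pendant '[[0.004,0.025,0,0,0,0,0.055],[0.0035,0.0255,0,0,0,0,0.055],[0,0,0.03,0,0,0,0.055],[0,0,0.03,0,0,0,0.055],[0,0,0.03,0,0,0,0.055],[0,0,0.03,0,0,0,0.055],[0,0,0.02,0,0,0,0.055],[0,0,0.01,0,0,0,0.055],[0,0,0,0,0,0,0.055],[0,0,0,0,0,0,0.055]]'
```

```text
clock: 3.3
position: [474.7, -311.5, 83.5]
ee_rot: [1.0, 0.0, 0.001, 0.0]
contact_force: [0.1, -1.0, 1.0]
gripper_width: 55.1
grasp_force: 0.0
```

```bash
python3 - <<'E'
from bench import arm
from h import *
a=[]
for n in("top","side"):
    d=arm.get_image(n);u,v=map(int,proj(d,[473,-316,70]));u=min(u,560);v=min(v,400);a.append(cv2.resize(d["image"][v-80:v+80,u-80:u+80,::-1],(400,400)))
cv2.imwrite("pics/a1.png",np.hstack(a))
E
```

```text
(no output)
```

View pics/a1.png

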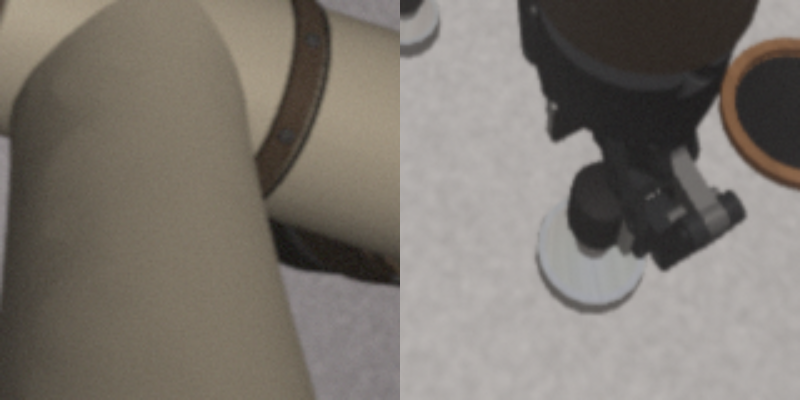

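The side crop shows the handle of a at (597,205) beside the near finger at (680,215), which is where that finger should be. I centre by 4 mm and close.

```bash
python3 -m pendant '[[-0.001,0.004,0,0,0,0,0.055],[0,0,0,0,0,0,0.055],[0,0,0,0,0,0,0.04],[0,0,0,0,0,0,0.03],[0,0,0,0,0,0,0.02],[0,0,0,0,0,0,0.02],[0,0,0,0,0,0,0.02],[0,0,0,0,0,0,0.02],[0,0,0,0,0,0,0.02]]'
```

```text
clock: 4.3
position: [473.3, -315.8, 83.3]
ee_rot: [1.0, 0.0, 0.0, 0.0]
contact_force: [-2.6, -1.0, 5.9]
gripper_width: 29.3
grasp_force: 59.1
```

```bash
python3 -m pendant '[[0,0,-0.005,0,0,0,0.02],[0,0,-0.01,0,0,0,0.02],[0,0,-0.02,0,0,0,0.02],[0,0,-0.02,0,0,0,0.02],[0,0,0,0,0,0,0.02],[0,0,0,0,0,0,0.02]]'; python3 - <<'E'
from bench import arm
from h import *
d=arm.get_image("side")
print(arm.read_state()["contact_force"],arm.read_state()["gripper_width"])
u,v=map(int,proj(d,[473,-316,100]));cv2.imwrite("pics/a2.png",cv2.resize(d["image"][v-100:v+100,u-100:u+100,::-1],(600,600)))
print(proj(d,[473,-316,120]),u,v)
E
```

```text
clock: 4.9
position: [472.6, -314.8, 137.1]
ee_rot: [1.0, -0.0, -0.0, -0.001]
contact_force: [-0.2, 0.1, -4.4]
gripper_width: 28.8
grasp_force: 59.8
[-0.7503652  -0.28045836 -4.50104122] 28.826676756718093
(np.float64(379.78469147127925), np.float64(385.1627210520213)) 378 392
```

View pics/a2.png

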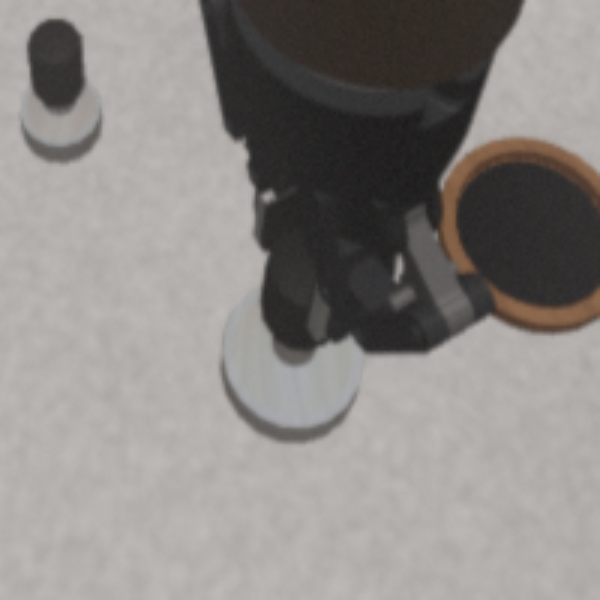

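The side crop shows tamper a lifted upright, with its base near crop (293,362), about 4.4 N. The opening reads 29 mm instead of 32, so I check where the base hangs relative to the TCP.

```bash
cat >> h.py <<'E'
def base(d,g,ztop,rad):
    "centre of bright steel disc near guess g (world xy) with top face at ztop"
    i=d["image"];gr=i.mean(2);u,v=map(int,proj(d,[*g,ztop]))
    y,x=np.mgrid[:480,:640];bl=i[:,:,2].astype(int)-i[:,:,0]
    m=((bl>=0)&(gr>120)&(np.hypot(x-u,y-v)<45)).astype(np.uint8);m=cv2.morphologyEx(m,cv2.MORPH_OPEN,np.ones((3,3)))
    L=blobs(m,50);k=max(L,key=cv2.contourArea)
    p=np.array([plane(d,*q[0],ztop) for q in k.astype(float)])[:,:2].astype(np.float32)
    return cv2.minEnclosingCircle(p),cv2.contourArea(k)
E
python3 - <<'E'
from bench import arm
from h import *
d=arm.get_image("side");s=arm.read_state();print(s["position"],s["gripper_width"],s["wrist_torque"],s["contact_force"])
for z in(66,72,74): print(base(d,s["position"][:2],z,29))
print(d["image"][413,370:380].tolist()[:3],d["image"][440,450].tolist())
print(R.from_quat(d["rotation"]).as_matrix()[:,:2].round(2).tolist())
E
```

```text
[ 471.79531917 -314.7172079   136.0688473 ] 29.14229257366771 [ 0.00517243  0.02720216 -0.03163366] [ 0.07707195 -0.86282139 -5.49578724]
(((471.0602722167969, -316.267333984375), 27.861730575561523), 410.5)
(((469.3661804199219, -317.991943359375), 27.550281524658203), 410.5)
(((468.80145263671875, -318.56683349609375), 27.446470260620117), 410.5)
[[169, 170, 172], [168, 170, 172], [166, 167, 171]] [177, 173, 170]
[[0.88, -0.35], [-0.47, -0.65], [-0.0, -0.67]]
```

It hangs centred within 3 mm and the base radius is right; the 29 mm reading is pad compliance. I carry it over rest a.

```bash
python3 -m pendant '[[0.01,-0.001,0,0,0,0,0.02],[0.02,-0.001,0,0,0,0,0.02],[0.025,-0.002,0,0,0,0,0.02],[0.025,-0.002,0,0,0,0,0.02],[0.025,-0.002,0,0,0,0,0.02],[0.025,-0.002,0,0,0,0,0.02],[0.015,-0.001,0,0,0,0,0.02],[0.006,0,0,0,0,0,0.02],[0,0,0,0,0,0,0.02],[0,0,0,0,0,0,0.02]]'; python3 - <<'E'
from bench import arm
from h import *
d=arm.get_image("side");s=arm.read_state();print(s["position"],s["gripper_width"])
for z in (71,): print(base(d,s["position"][:2],z,29))
E
```

```text
clock: 6.0
position: [623.1, -304.3, 136.9]
ee_rot: [1.0, -0.0, -0.001, -0.0]
contact_force: [-0.4, -0.2, -3.8]
gripper_width: 28.9
grasp_force: 59.8
[ 623.03306469 -304.45035649  137.27745496] 28.96617724668326
(((610.2135620117188, -315.1479797363281), 16.69607162475586), 252.5)
```

```bash
python3 -m pendant '[[0,0,0.01,0,0,0,0.02],[0,0,0.015,0,0,0,0.02],[0,0,0.01,0,0,0,0.02],[0,0,0.004,0,0,0,0.02],[0,0,0,0,0,0,0.02],[0,0,0,0,0,0,0.02],[0,0,0,0,0,0,0.02]]'
```

```text
clock: 6.75
position: [624.5, -304.6, 99.4]
ee_rot: [1.0, 0.0, 0.001, 0.0]
contact_force: [-0.6, -0.8, -4.8]
gripper_width: 29.3
grasp_force: 59.8
```

```bash
python3 -m pendant '[[0,0,0.004,0,0,0,0.02],[0,0,0.003,0,0,0,0.02],[0,0,0.002,0,0,0,0.02],[0,0,0.001,0,0,0,0.02],[0,0,0,0,0,0,0.02],[0,0,0,0,0,0,0.02]]'
```

```text
clock: 7.35
position: [624.1, -304.5, 88.7]
ee_rot: [1.0, -0.0, 0.0, 0.0]
contact_force: [-0.2, 0.4, -3.8]
gripper_width: 29.4
grasp_force: 59.8
```

```bash
python3 -m pendant '[[0,0,0.001,0,0,0,0.02],[0,0,0,0,0,0,0.02],[0,0,0,0,0,0,0.02]]'
```

```text
clock: 7.65
position: [624.0, -304.4, 87.7]
ee_rot: [1.0, -0.0, 0.0, 0.0]
contact_force: [-0.6, 0.8, -3.2]
gripper_width: 29.0
grasp_force: 59.8
```

```bash
python3 -m pendant '[[0,0,0.001,0,0,0,0.02],[0,0,0,0,0,0,0.02],[0,0,0,0,0,0,0.02]]'
```

```text
clock: 7.95
position: [624.3, -304.6, 87.5]
ee_rot: [1.0, 0.0, 0.0, 0.0]
contact_force: [-0.4, 0.1, -0.9]
gripper_width: 29.1
grasp_force: 60.3
```

```bash
python3 -m pendant '[[0,0,0.001,0,0,0,0.02],[0,0,0,0,0,0,0.02],[0,0,0,0,0,0,0.02]]'
```

```text
clock: 8.25
position: [624.4, -304.8, 87.4]
ee_rot: [1.0, 0.0, 0.001, 0.001]
contact_force: [-2.0, 0.9, 5.1]
gripper_width: 29.0
grasp_force: 60.9
```

Contact is made, so I release gently and lift.

```bash
python3 -m pendant '[[0,0,-0.0005,0,0,0,0.03],[0,0,0,0,0,0,0.034],[0,0,0,0,0,0,0.04],[0,0,0,0,0,0,0.055],[0,0,0,0,0,0,0.055],[0,0,-0.01,0,0,0,0.055],[0,0,-0.03,0,0,0,0.055],[0,0,-0.04,0,0,0,0.055],[0,0,-0.04,0,0,0,0.055],[0,0,-0.03,0,0,0,0.055],[0,0,0,0,0,0,0.055]]'
```

```text
clock: 9.35
position: [626.4, -305.7, 243.9]
ee_rot: [1.0, 0.0, 0.006, 0.002]
contact_force: [0.1, 0.6, 0.1]
gripper_width: 54.8
grasp_force: 0.0
```

```bash
python3 -m pendant '[[-0.002,-0.035,0,0,0,0,0.055],[-0.002,-0.035,0,0,0,0,0.055],[-0.002,-0.035,0,0,0,0,0.055],[-0.002,-0.035,0,0,0,0,0.055],[-0.002,-0.035,0,0,0,0,0.055],[-0.002,-0.035,0,0,0,0,0.055],[-0.002,-0.035,0,0,0,0,0.055],[-0.002,-0.035,0,0,0,0,0.055],[0,-0.03,0,0,0,0,0.055],[0,0,0,0,0,0,0.055],[0,0,0,0,0,0,0.055]]'; python3 - <<'E'
from bench import arm
from h import *
T,S=[arm.get_image(n) for n in("top","side")];print(arm.read_state()["position"])
pickle.dump((T,S),open("n1.pkl","wb"))
u,v=map(int,proj(S,[623,-305,50]));a=cv2.resize(S["image"][v-65:v+65,u-65:u+65,::-1],(400,400))
u,v=map(int,proj(T,[623,-305,50]));b=cv2.resize(T["image"][v-65:v+65,u-65:u+65,::-1],(400,400))
cv2.imwrite("pics/a3.png",np.hstack([a,b]))
E
```

```text
clock: 10.45
position: [607.9, 6.0, 236.3]
ee_rot: [1.0, 0.001, -0.0, 0.0]
contact_force: [0.5, -0.6, 0.0]
gripper_width: 54.6
grasp_force: 0.0
[607.98152714   4.81820321 236.21469366]
```

View pics/a3.png

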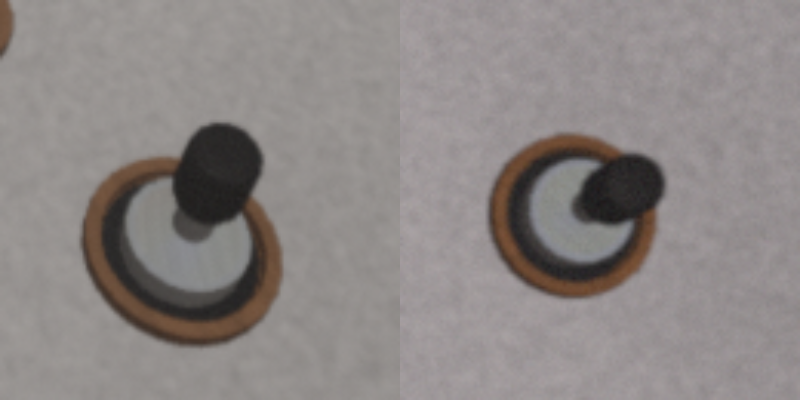

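Tamper a stands flat inside rest a's rim in both views (base at left crop (190,235), right crop (582,212)). Now tamper b.

```bash
python3 -m pendant '[[0,-0.002,0.03,0,0,0,0.055],[0,0,0.035,0,0,0,0.055],[0,0,0.035,0,0,0,0.055],[0,0,0.03,0,0,0,0.055],[0,0,0.02,0,0,0,0.055],[0,0,0.012,0,0,0,0.055],[0,0,0,0,0,0,0.055],[0,0,0,0,0,0,0.055],[0,0,0,0,0,0,0.055]]'
```

```text
clock: 11.45
position: [609.2, 7.5, 75.8]
ee_rot: [1.0, -0.0, 0.001, -0.0]
contact_force: [-0.2, 0.3, 0.6]
gripper_width: 55.2
grasp_force: 0.0
```

```bash
python3 -m pendant '[[0,0,0,0,0,0,0.04],[0,0,0,0,0,0,0.03],[0,0,0,0,0,0,0.02],[0,0,0,0,0,0,0.02],[0,0,0,0,0,0,0.02],[0,0,0,0,0,0,0.02],[0,0,0,0,0,0,0.02]]'
```

```text
clock: 12.15
position: [608.7, 7.4, 75.5]
ee_rot: [1.0, 0.0, 0.001, 0.0]
contact_force: [-0.8, -1.0, 5.9]
gripper_width: 27.5
grasp_force: 58.8
```

```bash
python3 -m pendant '[[0,0,-0.005,0,0,0,0.02],[0,0,-0.01,0,0,0,0.02],[0,0,-0.02,0,0,0,0.02],[0,0,-0.03,0,0,0,0.02],[0,0,-0.03,0,0,0,0.02],[0,0,-0.01,0,0,0,0.02],[0,0,0,0,0,0,0.02],[0,0,0,0,0,0,0.02]]'
```

```text
clock: 12.95
position: [606.8, 7.6, 177.5]
ee_rot: [1.0, -0.0, -0.002, -0.0]
contact_force: [0.8, 0.2, -3.4]
gripper_width: 26.9
grasp_force: 59.5
```

```bash
python3 -m pendant '[[-0.008,-0.008,0,0,0,0,0.02],[-0.018,-0.018,0,0,0,0,0.02],[-0.022,-0.022,0,0,0,0,0.02],[-0.022,-0.022,0,0,0,0,0.02],[-0.022,-0.023,0,0,0,0,0.02],[-0.022,-0.023,0,0,0,0,0.02],[-0.015,-0.016,0,0,0,0,0.02],[-0.006,-0.007,0,0,0,0,0.02],[0,0,0,0,0,0,0.02],[0,0,0,0,0,0,0.02]]'
```

```text
clock: 13.95
position: [473.1, 146.4, 178.8]
ee_rot: [1.0, 0.0, -0.0, 0.0]
contact_force: [0.7, -0.1, -3.6]
gripper_width: 27.3
grasp_force: 59.6
```

```bash
python3 -m pendant '[[0,0,0.015,0,0,0,0.02],[0,0,0.025,0,0,0,0.02],[0,0,0.025,0,0,0,0.02],[0,0,0.015,0,0,0,0.02],[0,0,0.007,0,0,0,0.02],[0,0,0,0,0,0,0.02],[0,0,0,0,0,0,0.02],[0,0,0,0,0,0,0.02]]'; python3 - <<'E'
from bench import arm
from h import *
S=arm.get_image("side");s=arm.read_state();print(s["position"])
u,v=map(int,proj(S,[473,146,30]));cv2.imwrite("pics/b1.png",cv2.resize(S["image"][v-65:v+65,u-65:u+65,::-1],(500,500)))
E
```

```text
clock: 14.75
position: [474.0, 146.9, 93.2]
ee_rot: [1.0, -0.0, 0.001, -0.001]
contact_force: [0.5, 1.0, -3.2]
gripper_width: 26.9
grasp_force: 59.6
[473.80352756 146.89949312  93.17443321]
```

View pics/b1.png

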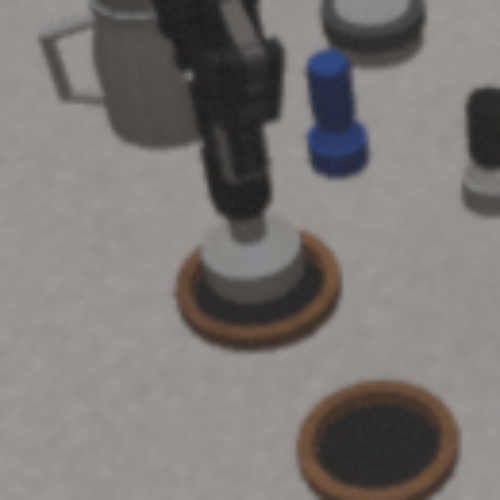

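Tamper b hovers centred over rest b (base at (252,255), rest ellipse at (258,285)). I lower it.

```bash
python3 -m pendant '[[0,0,0.005,0,0,0,0.02],[0,0,0.004,0,0,0,0.02],[0,0,0.002,0,0,0,0.02],[0,0,0.001,0,0,0,0.02],[0,0,0.0005,0,0,0,0.02],[0,0,0,0,0,0,0.02],[0,0,0,0,0,0,0.02]]'
```

```text
clock: 15.5
position: [473.2, 146.7, 79.8]
ee_rot: [1.0, -0.0, 0.0, -0.0]
contact_force: [-0.2, 0.7, -2.6]
gripper_width: 27.1
grasp_force: 59.6
```

```bash
python3 -m pendant '[[0,0,0.001,0,0,0,0.02],[0,0,0,0,0,0,0.02],[0,0,0,0,0,0,0.02]]'
```

```text
clock: 15.8
position: [473.5, 146.7, 79.6]
ee_rot: [1.0, 0.0, 0.001, -0.0]
contact_force: [-1.7, -1.1, 5.6]
gripper_width: 27.3
grasp_force: 60.5
```

```bash
python3 -m pendant '[[0,0,0.001,0,0,0,0.02],[0,0,0,0,0,0,0.02],[0,0,0,0,0,0,0.02]]'
```

```text
clock: 16.1
position: [473.8, 146.7, 79.5]
ee_rot: [1.0, 0.0, 0.001, -0.0]
contact_force: [-3.6, -1.5, 11.0]
gripper_width: 27.3
grasp_force: 61.4
```

Landed. I back the command off 1 mm, release, lift, and head to tamper c (447.6, -144.5).

```bash
python3 -m pendant '[[0,0,-0.001,0,0,0,0.02],[0,0,-0.0005,0,0,0,0.029],[0,0,0,0,0,0,0.034],[0,0,0,0,0,0,0.04],[0,0,0,0,0,0,0.055],[0,0,0,0,0,0,0.055],[0,0,-0.01,0,0,0,0.055],[0,0,-0.03,0,0,0,0.055],[0,0,-0.04,0,0,0,0.055],[0,0,-0.04,0,0,0,0.055],[0,0,-0.02,0,0,0,0.055],[0,0,0,0,0,0,0.055]]'
```

```text
clock: 17.3
position: [474.9, 147.6, 223.7]
ee_rot: [1.0, 0.0, 0.004, -0.002]
contact_force: [-0.3, 0.6, 0.3]
gripper_width: 55.3
grasp_force: 0.0
```

```bash
python3 -m pendant '[[-0.002,0.029,0,0,0,0,0.055],[-0.002,0.029,0,0,0,0,0.055],[-0.003,0.029,0,0,0,0,0.055],[-0.003,0.029,0,0,0,0,0.055],[-0.003,0.029,0,0,0,0,0.055],[-0.003,0.029,0,0,0,0,0.055],[-0.003,0.029,0,0,0,0,0.055],[-0.003,0.029,0,0,0,0,0.055],[-0.002,0.029,0,0,0,0,0.055],[-0.002,0.03,0,0,0,0,0.055],[0,0,0,0,0,0,0.055],[0,0,0,0,0,0,0.055]]'; python3 - <<'E'
from bench import arm
from h import *
T,S=[arm.get_image(n) for n in("top","side")];print(arm.read_state()["position"])
u,v=map(int,proj(S,[473,146,40]));a=cv2.resize(S["image"][v-55:v+55,u-55:u+55,::-1],(400,400))
u,v=map(int,proj(T,[473,146,40]));b=cv2.resize(T["image"][v-55:v+55,u-55:u+55,::-1],(400,400))
cv2.imwrite("pics/b2.png",np.hstack([a,b]))
E
```

```text
clock: 18.5
position: [446.4, -144.8, 218.6]
ee_rot: [1.0, -0.001, -0.001, -0.0]
contact_force: [-0.3, 0.8, 0.4]
gripper_width: 55.1
grasp_force: 0.0
[ 446.79821737 -143.9282969   218.887425  ]
```

View pics/b2.png

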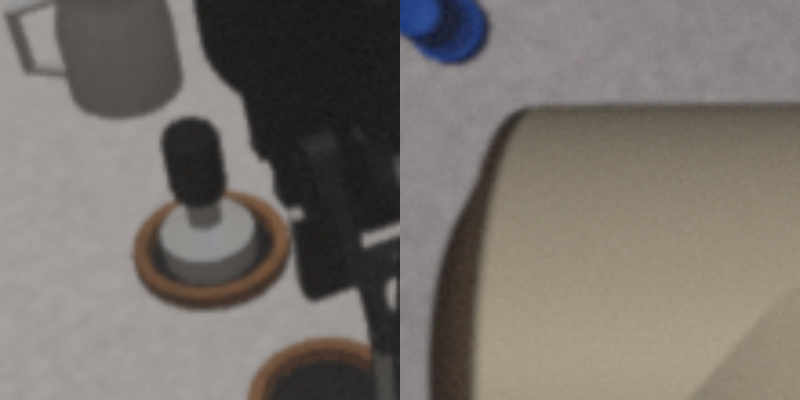

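Tamper b is seated in rest b (base at (207,240) inside the rim). Now tamper c.

```bash
python3 -m pendant '[[0.001,0,0.03,0,0,0,0.055],[0,0,0.035,0,0,0,0.055],[0,0,0.035,0,0,0,0.055],[0,0,0.025,0,0,0,0.055],[0,0,0.018,0,0,0,0.055],[0,0,0.009,0,0,0,0.055],[0,0,0,0,0,0,0.055],[0,0,0,0,0,0,0.055],[0,0,0,0,0,0,0.055]]'
```

```text
clock: 19.5
position: [449.0, -144.2, 68.3]
ee_rot: [1.0, 0.0, 0.001, 0.0]
contact_force: [-0.1, 0.0, -0.3]
gripper_width: 54.9
grasp_force: 0.0
```

```bash
python3 -m pendant '[[0,0,0,0,0,0,0.04],[0,0,0,0,0,0,0.03],[0,0,0,0,0,0,0.018],[0,0,0,0,0,0,0.018],[0,0,0,0,0,0,0.018],[0,0,0,0,0,0,0.018],[0,0,0,0,0,0,0.018]]'
```

```text
clock: 20.2
position: [448.4, -144.6, 68.1]
ee_rot: [1.0, -0.0, 0.001, 0.0]
contact_force: [-0.9, -0.4, 6.0]
gripper_width: 23.6
grasp_force: 58.6
```

```bash
python3 -m pendant '[[0,0,-0.005,0,0,0,0.018],[0,0,-0.01,0,0,0,0.018],[0,0,-0.02,0,0,0,0.018],[0,0,-0.03,0,0,0,0.018],[0,0,-0.03,0,0,0,0.018],[0,0,-0.01,0,0,0,0.018],[0,0,0,0,0,0,0.018],[0,0,0,0,0,0,0.018]]'
```

```text
clock: 21.0
position: [446.8, -144.2, 170.9]
ee_rot: [1.0, -0.0, -0.001, -0.0]
contact_force: [0.1, -0.1, -4.4]
gripper_width: 24.2
grasp_force: 59.3
```

```bash
python3 -m pendant '[[0.002,-0.008,0,0,0,0,0.018],[0.004,-0.018,0,0,0,0,0.018],[0.005,-0.025,0,0,0,0,0.018],[0.005,-0.025,0,0,0,0,0.018],[0.005,-0.025,0,0,0,0,0.018],[0.005,-0.025,0,0,0,0,0.018],[0.005,-0.02,0,0,0,0,0.018],[0.003,-0.012,0,0,0,0,0.018],[0.001,-0.006,0,0,0,0,0.018],[0,0,0,0,0,0,0.018],[0,0,0,0,0,0,0.018]]'
```

```text
clock: 22.1
position: [482.6, 19.1, 171.8]
ee_rot: [1.0, -0.0, -0.001, 0.0]
contact_force: [-0.9, -0.8, -3.7]
gripper_width: 23.9
grasp_force: 59.4
```

```bash
python3 -m pendant '[[0,0,0.015,0,0,0,0.018],[0,0,0.025,0,0,0,0.018],[0,0,0.025,0,0,0,0.018],[0,0,0.015,0,0,0,0.018],[0,0,0.007,0,0,0,0.018],[0,0,0,0,0,0,0.018],[0,0,0,0,0,0,0.018],[0,0,0,0,0,0,0.018]]'; python3 - <<'E'
from bench import arm
from h import *
S=arm.get_image("side");s=arm.read_state();print(s["position"])
u,v=map(int,proj(S,[483,19,30]));cv2.imwrite("pics/c1.png",cv2.resize(S["image"][v-65:v+65,u-65:u+65,::-1],(400,400)))
E
```

```text
clock: 22.9
position: [483.9, 19.7, 86.3]
ee_rot: [1.0, -0.0, 0.001, -0.0]
contact_force: [-1.1, -0.2, -3.2]
gripper_width: 23.8
grasp_force: 59.4
[483.75272662  19.72012997  86.19737673]
```

View pics/c1.png

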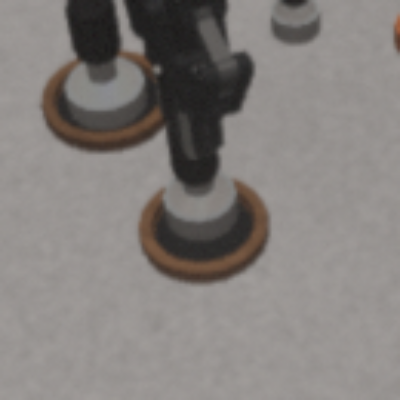

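Tamper c hovers over rest c (base at (200,212), rest at (205,228)). I lower it.

```bash
python3 -m pendant '[[0,0,0.006,0,0,0,0.018],[0,0,0.004,0,0,0,0.018],[0,0,0.002,0,0,0,0.018],[0,0,0.001,0,0,0,0.018],[0,0,0.0005,0,0,0,0.018],[0,0,0,0,0,0,0.018],[0,0,0,0,0,0,0.018]]'
```

```text
clock: 23.65
position: [483.2, 19.5, 72.3]
ee_rot: [1.0, 0.0, 0.0, 0.0]
contact_force: [-2.6, -1.2, 6.2]
gripper_width: 24.0
grasp_force: 60.1
```

```bash
python3 -m pendant '[[0,0,0.001,0,0,0,0.018],[0,0,0,0,0,0,0.018],[0,0,0,0,0,0,0.018]]'
```

```text
clock: 23.95
position: [483.6, 19.5, 72.3]
ee_rot: [1.0, 0.0, 0.001, 0.0]
contact_force: [-3.7, -1.2, 10.5]
gripper_width: 23.8
grasp_force: 61.0
```

```bash
python3 -m pendant '[[0,0,-0.001,0,0,0,0.018],[0,0,-0.0005,0,0,0,0.026],[0,0,0,0,0,0,0.031],[0,0,0,0,0,0,0.04],[0,0,0,0,0,0,0.05],[0,0,0,0,0,0,0.05],[0,0,-0.01,0,0,0,0.05],[0,0,-0.03,0,0,0,0.05],[0,0,-0.04,0,0,0,0.05],[0,0,-0.04,0,0,0,0.05],[0,0,-0.02,0,0,0,0.05],[0,0,0,0,0,0,0.05]]'
```

```text
clock: 25.15
position: [485.1, 20.1, 216.7]
ee_rot: [1.0, 0.0, 0.004, -0.001]
contact_force: [-0.4, -0.1, -0.4]
gripper_width: 49.9
grasp_force: 0.0
```

```bash
python3 -m pendant '[[0.02,-0.02,0,0,0,0,0.05],[0.025,-0.025,0,0,0,0,0.05],[0.025,-0.025,0,0,0,0,0.05],[0.025,-0.025,0,0,0,0,0.05],[0.025,-0.025,0,0,0,0,0.05],[0.0085,-0.018,0,0,0,0,0.05],[0,0,0,0,0,0,0.05],[0,0,0,0,0,0,0.05]]'; python3 - <<'E'
from bench import arm
from h import *
T,S=[arm.get_image(n) for n in("top","side")];print(arm.read_state()["position"])
H=lambda d:[k for k in blobs(dark(d),60,900)]
for k in H(T):
  for j in H(S):
    X,e=tri(T,cen(k),S,cen(j))
    if e<4 and 20<X[2]<90: print(X.round(1),round(e,1))
i=S["image"][120:440,200:520,::-1];cv2.imwrite("pics/c2.png",cv2.resize(i,(600,600)))
E
```

```text
clock: 25.95
position: [610.9, 157.4, 211.1]
ee_rot: [1.0, 0.0, -0.001, 0.0]
contact_force: [-0.7, 0.0, 0.5]
gripper_width: 50.1
grasp_force: 0.0
[610.8484388  156.75817273 211.96088108]
[482.1  18.8  60.9] 1.2
[611.8 157.5  48.3] 2.0
[ 624.2 -305.2   75.6] 0.8
```

View pics/c2.png

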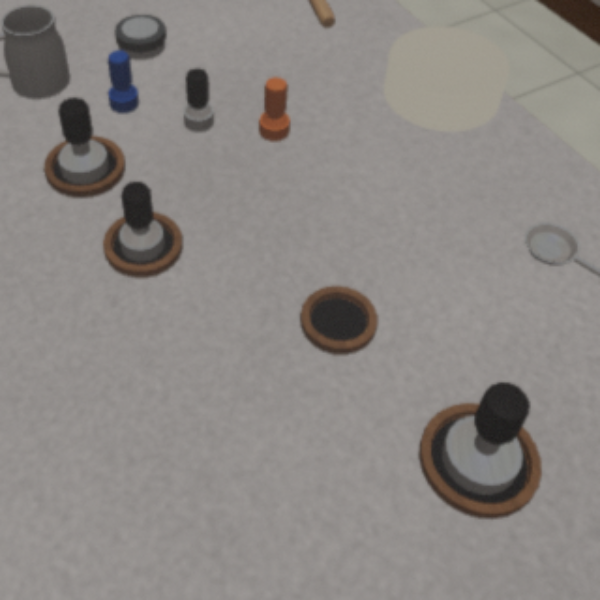

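c is seated in rest c (crop (140,240)) and a and b are still in place. Tamper d is unmoved at (198,105), between blue (122,85) and orange (275,110). Now d.

```bash
python3 -m pendant '[[0.001,0,0.03,0,0,0,0.05],[0,0,0.035,0,0,0,0.05],[0,0,0.035,0,0,0,0.05],[0,0,0.025,0,0,0,0.05],[0,0,0.018,0,0,0,0.05],[0,0,0.01,0,0,0,0.05],[0,0,0,0,0,0,0.05],[0,0,0,0,0,0,0.05],[0,0,0,0,0,0,0.05]]'
```

```text
clock: 26.95
position: [613.4, 157.8, 60.8]
ee_rot: [1.0, -0.0, 0.001, -0.001]
contact_force: [0.5, -0.2, -0.5]
gripper_width: 49.6
grasp_force: 0.0
```

```bash
python3 -m pendant '[[0,0,0,0,0,0,0.04],[0,0,0,0,0,0,0.03],[0,0,0,0,0,0,0.015],[0,0,0,0,0,0,0.015],[0,0,0,0,0,0,0.015],[0,0,0,0,0,0,0.015],[0,0,0,0,0,0,0.015]]'
```

```text
clock: 27.65
position: [613.1, 157.6, 60.1]
ee_rot: [1.0, 0.0, 0.001, -0.0]
contact_force: [-0.6, -1.6, 5.1]
gripper_width: 21.2
grasp_force: 58.7
```

```bash
python3 -m pendant '[[0,0,-0.005,0,0,0,0.015],[0,0,-0.01,0,0,0,0.015],[0,0,-0.02,0,0,0,0.015],[0,0,-0.03,0,0,0,0.015],[0,0,-0.03,0,0,0,0.015],[0,0,-0.01,0,0,0,0.015],[0,0,0,0,0,0,0.015],[0,0,0,0,0,0,0.015]]'
```

```text
clock: 28.45
position: [611.5, 157.3, 162.7]
ee_rot: [1.0, -0.0, -0.001, 0.0]
contact_force: [0.1, -0.6, -2.0]
gripper_width: 21.2
grasp_force: 58.8
```

```bash
python3 -m pendant '[[-0.001,0.01,0,0,0,0,0.015],[-0.001,0.025,0,0,0,0,0.015],[-0.0015,0.035,0,0,0,0,0.015],[-0.0015,0.035,0,0,0,0,0.015],[-0.0015,0.035,0,0,0,0,0.015],[-0.0015,0.035,0,0,0,0,0.015],[-0.0015,0.035,0,0,0,0,0.015],[-0.0015,0.035,0,0,0,0,0.015],[-0.001,0.03,0,0,0,0,0.015],[-0.001,0.018,0,0,0,0,0.015],[0,0.008,0,0,0,0,0.015],[0,0,0,0,0,0,0.015]]'
```

```text
clock: 29.65
position: [598.7, -144.5, 163.0]
ee_rot: [1.0, -0.001, -0.001, -0.0]
contact_force: [-0.2, 0.2, -0.4]
gripper_width: 20.7
grasp_force: 58.9
```

```bash
python3 -m pendant '[[0,0,0.015,0,0,0,0.015],[0,0,0.025,0,0,0,0.015],[0,0,0.025,0,0,0,0.015],[0,0,0.015,0,0,0,0.015],[0,0,0.007,0,0,0,0.015],[0,0,0,0,0,0,0.015],[0,0,0,0,0,0,0.015],[0,0,0,0,0,0,0.015]]'; python3 - <<'E'
from bench import arm
from h import *
S=arm.get_image("side");s=arm.read_state();print(s["position"])
u,v=map(int,proj(S,[599,-143,30]));cv2.imwrite("pics/d1.png",cv2.resize(S["image"][v-65:v+65,u-65:u+65,::-1],(400,400)))
E
```

```text
clock: 30.45
position: [600.4, -143.2, 78.4]
ee_rot: [1.0, 0.0, 0.001, 0.0]
contact_force: [0.4, 1.1, -1.0]
gripper_width: 21.0
grasp_force: 58.9
[ 600.289166   -143.31845208   78.39353523]
```

View pics/d1.png

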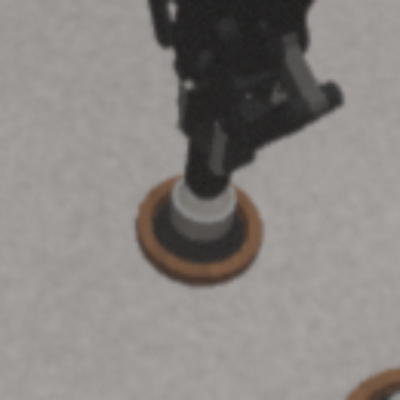

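Tamper d hovers over rest d (base at (203,210), rest at (200,228)). It should touch at about TCP z = 64.

```bash
python3 -m pendant '[[0,0,0.005,0,0,0,0.015],[0,0,0.004,0,0,0,0.015],[0,0,0.002,0,0,0,0.015],[0,0,0.001,0,0,0,0.015],[0,0,0.0005,0,0,0,0.015],[0,0,0,0,0,0,0.015],[0,0,0,0,0,0,0.015]]'
```

```text
clock: 31.2
position: [599.6, -143.4, 64.8]
ee_rot: [1.0, -0.0, 0.0, 0.0]
contact_force: [-0.5, 0.1, -1.8]
gripper_width: 20.8
grasp_force: 58.9
```

```bash
python3 -m pendant '[[0,0,0.001,0,0,0,0.015],[0,0,0,0,0,0,0.015],[0,0,0,0,0,0,0.015]]'
```

```text
clock: 31.5
position: [599.9, -143.5, 64.2]
ee_rot: [1.0, -0.0, 0.0, 0.0]
contact_force: [-0.2, -0.3, 1.0]
gripper_width: 20.8
grasp_force: 59.2
```

```bash
python3 -m pendant '[[0,0,0.001,0,0,0,0.015],[0,0,0,0,0,0,0.015],[0,0,0,0,0,0,0.015]]'
```

```text
clock: 31.8
position: [600.1, -143.6, 64.1]
ee_rot: [1.0, 0.0, 0.001, 0.0]
contact_force: [-1.4, 0.4, 5.2]
gripper_width: 20.7
grasp_force: 59.7
```

```bash
python3 -m pendant '[[0,0,-0.001,0,0,0,0.022],[0,0,0,0,0,0,0.028],[0,0,0,0,0,0,0.035],[0,0,0,0,0,0,0.045],[0,0,0,0,0,0,0.05],[0,0,0,0,0,0,0.05],[0,0,-0.01,0,0,0,0.05],[0,0,-0.03,0,0,0,0.05],[0,0,-0.04,0,0,0,0.05],[0,0,-0.04,0,0,0,0.05],[0,0,-0.03,0,0,0,0.05],[0,0,-0.03,0,0,0,0.05]]'
```

```text
clock: 33.0
position: [599.5, -143.5, 246.5]
ee_rot: [1.0, -0.0, 0.001, 0.0]
contact_force: [1.7, -0.3, -0.1]
gripper_width: 50.2
grasp_force: 0.0
```

```bash
python3 -m pendant '[[0,-0.04,0,0,0,0,0.05],[0,-0.04,0,0,0,0,0.05],[0,-0.04,0,0,0,0,0.05],[0,-0.04,0,0,0,0,0.05],[0,-0.04,0,0,0,0,0.05],[0,-0.04,0,0,0,0,0.05],[0,-0.04,0,0,0,0,0.05],[0,-0.04,0,0,0,0,0.05],[0,-0.02,0,0,0,0,0.05],[0,0,0,0,0,0,0.05],[0,0,0,0,0,0,0.05]]'; python3 - <<'E'
from bench import arm
from h import *
S=arm.get_image("side");print(arm.read_state()["position"])
cv2.imwrite("pics/f.png",cv2.resize(S["image"][110:430,180:500,::-1],(600,600)))
E
```

```text
clock: 34.1
position: [599.5, 196.4, 244.0]
ee_rot: [1.0, 0.0, -0.0, 0.0]
contact_force: [-0.3, -0.7, 0.2]
gripper_width: 49.8
grasp_force: 0.0
[599.54211888 195.77873959 243.99305786]
```

View pics/f.png

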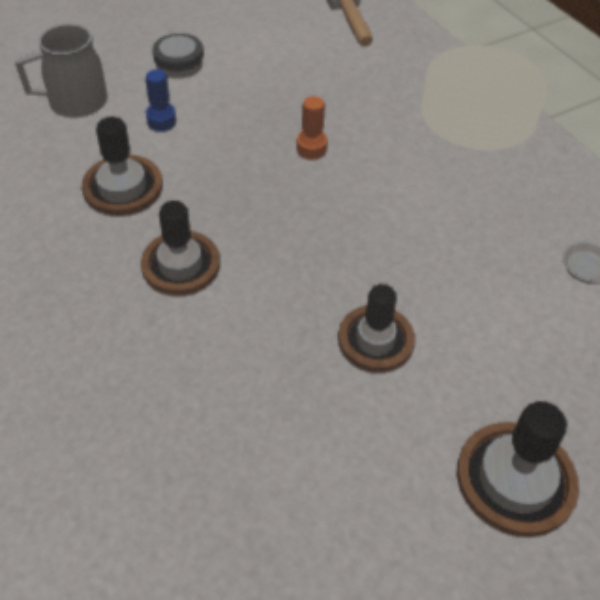

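All four tampers stand upright in their matching rests: b (120,180), c (180,258), d (377,333), a (520,475). The pitcher and leveller have not moved.

```bash
python3 -c "
from bench import arm
print(arm.job_done())"
```

```text
the job is handed in; nothing more can be done
None
```

All four tampers are standing upright in their matching rests, placed largest to smallest; the pitcher and leveller were left where they stood, and the job was handed in at about 34 s.

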